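# Dig the brass burner cap out from behind the condiment set and refit it

## Task

The gas burner is missing its brass cap, which sits in the dark steel tray hemmed in by the shaker, the square tin and the pepper mill. Stand all three on the white chopping board first, without tipping them over and leaving the cap where it is meanwhile; then fetch the cap and seat it flat inside the rim on top of the burner, and only after that put the shaker, the tin and the mill back, each upright on the very spot in the tray where it stood at the beginning.

Things in the scene. Friction and masses are not known exactly. Their poses are not given: they have to be found in the camera images.
- shaker_center (a point): Round steel shaker with a domed perforated top, plain cylinder 52 mm in diameter (straight up to 94 mm), 104 mm tall, 0.2 kg, loose, upright. The point is on its axis half-way up (52 mm above its underside); z is its axis, up. Its starting place, one of three in the tray shuffled between shaker, tin and mill, is also where it must go back to (within 15 mm).
- tin_center (a point): Square metal tin with a flat lid, 50 x 50 mm and 100 mm tall, 0.22 kg, loose, upright. The point is at its centre, 50 mm above its underside; z up, x and y square to its sides, which start parallel to the tray's sides. It too must go back to its starting place (within 15 mm; its yaw there does not matter).
- mill_center (a point): Turned wooden pepper mill, 112 mm tall, 0.2 kg, loose, upright: foot 52 mm in diameter up to 22 mm, waist 34 mm in diameter at 46 mm, head 44 mm in diameter and straight from 68 to 98 mm above its underside (a good place to grip), rounded above. The point is on its axis half-way up, 56 mm above its underside; z up. It too must go back to its starting place (within 15 mm).
- cap_center (a point): Brass burner cap: a plain disc 44 mm in diameter and 28 mm tall with small dark ports around its side, edge bevelled over its top 4 mm, 0.18 kg, loose, lying flat in the tray between the three tall things. The point is at its centre, 14 mm above its underside; z up.
- burner: Cast-iron gas ring burner, fixed: round foot 196 mm in diameter, pale aluminium head 70 mm in diameter in the middle, four pan supports on its diagonals (at 73 to 98 mm from the axis, up to 71 mm high), brass gas pipe with a red knob leaving it along its +x. Origin at the centre of its underside, on the table; z up.
- burner_seat (a point): Centre of the burner's seat: a flat floor of 62 mm diameter, 60 mm above the table, ringed by a rim 4 mm high and 4 mm thick. The cap belongs here, its underside flat on this floor inside the rim (the cap's centre then lies 14 mm above this point).
- tray: Low dark steel tray, fixed, 220 (its x) x 210 (its y) mm, floor 4 mm thick, rim 16 mm high and 4 mm thick. Origin at the centre of its underside, on the table; z up. All four loose things start on its floor: the cap near (10, 0) mm in its frame, the three tall things near (10, 58), (10, -58) and (-44, 0) mm. Two small fittings, under 26 mm high, lie in the tray beyond x = 55 mm and are of no concern.
- board: White plastic chopping board, fixed, 220 (its x) x 240 (its y) x 12 mm thick, no rim: the side area on which shaker, tin and mill are stood for the time being. Origin at the centre of its underside, on the table (its top is 12 mm above that); z up. A small white ramekin, 52 mm in diameter and 26 mm high, stands near its (80, 85) mm corner; the rest of it is free. Tray, board and burner swap places from start to start.
Not all that is in view belongs to the job. Leave any blue look-alike of the part that bears tin_center alone.

How it is judged (in metres and radians):
On the way, in this order (a step that is already met when the one before it is completed fails the run):
1. the shaker, the tin and the mill all stand upright on the chopping board, the cap still within 30 mm of where it lay (x of shaker_center in the frame of board between -0.11 and 0.11 m and y of shaker_center in the frame of board between -0.12 and 0.12 m and z of shaker_center in the frame of board between 0.059 and 0.068 m and angle between each of shaker_center, tin_center, mill_center's own z axis and vertical below 0.1 rad and x of tin_center in the frame of board between -0.11 and 0.11 m and y of tin_center in the frame of board between -0.12 and 0.12 m and z of tin_center in the frame of board between 0.057 and 0.066 m and x of mill_center in the frame of board between -0.11 and 0.11 m and y of mill_center in the frame of board between -0.12 and 0.12 m and z of mill_center in the frame of board between 0.063 and 0.072 m and distance of cap_center from where it was at the start of the episode below 0.03 m), for 0.2 s.
2. the cap is seated flat inside the burner's rim, and released, while the three still stand on the board (horizontal distance between cap_center and burner_seat below 0.012 m and z of cap_center in the frame of burner between 0.071 and 0.0765 m and angle between cap_center's own z axis and vertical below 0.06 rad and x of shaker_center in the frame of board between -0.11 and 0.11 m and y of shaker_center in the frame of board between -0.12 and 0.12 m and z of shaker_center in the frame of board between 0.059 and 0.068 m and angle between each of shaker_center, tin_center, mill_center's own z axis and vertical below 0.1 rad and x of tin_center in the frame of board between -0.11 and 0.11 m and y of tin_center in the frame of board between -0.12 and 0.12 m and z of tin_center in the frame of board between 0.057 and 0.066 m and x of mill_center in the frame of board between -0.11 and 0.11 m and y of mill_center in the frame of board between -0.12 and 0.12 m and z of mill_center in the frame of board between 0.063 and 0.072 m and contact force between the fingers and cap below 0.1 N), for 0.2 s.
At the end, for the whole second after the job is handed in: The cap lies flat inside the rim of the burner's seat (centre within 12 mm of the seat's, underside on the seat's floor), and the shaker, the tin and the mill stand upright in the tray, each within 15 mm of where it stood at the start; all at rest (distance of each of shaker_center, tin_center, mill_center from where it was at the start of the episode below 0.015 m and angle between each of shaker_center, tin_center, mill_center's own z axis and vertical below 0.1 rad and linear speed of each of shaker, tin, mill, cap below 0.02 m/s and horizontal distance between cap_center and burner_seat below 0.012 m and z of cap_center in the frame of burner between 0.071 and 0.0765 m and angle between cap_center's own z axis and vertical below 0.06 rad); the robot touches nothing.
It fails at once if the shaker is tipped over (tilted by more than 40 degrees) (angle between shaker_center's own z axis and vertical above 0.7 rad).
It fails at once if the square tin is tipped over (tilted by more than 40 degrees) (angle between tin_center's own z axis and vertical above 0.7 rad).
It fails at once if the pepper mill is tipped over (tilted by more than 40 degrees) (angle between mill_center's own z axis and vertical above 0.7 rad).
It also fails if it takes over 144 s, if anything falls off the work surface, if the arm or the gripper's body presses on something with over 40 N, if the wrist force passes 120 N, or if a joint passes its speed limit or range.

## Robot

A 6-joint arm with a two-finger parallel gripper is mounted at the origin on the work surface. World frame = base frame: x ahead of the robot, y to its left, z up, the work surface at z = 0. Lengths are in mm, angles in rad, forces in N, time in s.
With the tool pointing down it reaches from about 275 to 825 mm from the base axis. Payload 4.9 kg.
Tool frame: the origin (TCP) lies at the very end of the fingers, on their centre line; the grasp point (between the pads) lies 19 mm behind it; z points along the fingers, y is the line along which they close (so a half turn about z gives the same grasp; the last joint's range is limited). The gripper opens to 85 mm and grips with 20 to 120 N. Pads are 22 mm wide; open, the fingers measure 114 mm over their backs; the gripper's body (76 mm by 85 mm) begins 54 mm behind the grasp point. The pads swing forward as they close: fully open they stand 13 mm farther back than shut.
Start: joints at [1.014, 0.326, -0.193, 1.052, 0, 1.437], TCP at [225.67, 501.589, 231.281] pointing down, gripper open.
Joint ranges: [-2.65, 2.65], [-0.97, 1.79], [-1.3, 1.35], [-1.93, 2.1], [-1.47, 1.37], [-3.14, 3.14]. Speed limits (rad/s): [2.57, 2.57, 3.14, 3.14, 3.14, 3.14].

## Interface

Orientations are given as [roll, pitch, yaw] about the fixed x, y, z axes, in that order (R = Rz(yaw) Ry(pitch) Rx(roll)).
In Python, from bench import bot, solve_ik, imaging gives the robot as it stands. Calls block until the motion is done:
- bot.move_ptp(position, orientation): joint-space move of the TCP to a pose.
- bot.movel(position, rot=None, max_speed=150, threshold=None): straight line of the TCP; rot=None keeps the orientation; max_speed is the mean speed in mm/s. With threshold (N) it stops when the force on the tool has changed by that much, and returns True; else False.
- bot.move_j(angles): joint-space move.
- bot.grip(opening, effort=None): opening from 0.0 (shut) to 1.0 (fully open); effort is the grip in N (None keeps the last); returns when the fingers have stopped.
- bot.dwell(seconds).
- solve_ik(position, orientation): joint angles nearest the present ones, or None.
- bot.get_state(): the state.
- imaging.capture(name): name is "side" or "top" or "wrist"; returns the picture (384x512x3 uint8, blue, green, red); there is no depth.
- imaging.camera_model(name): a dict with "K" (3x3 intrinsics, pixels), "position" and "rotation" of the camera in the world. Camera axes: x right, y up, looking along -z (the intrinsics and any distortion apply to the point x, -y, -z); pixel columns grow to the right and rows downward; lengths in mm; the calibration is good to about 2 mm. A picture is of the moment at which its call begins: read the wrist's pose just before it. camera_model takes no time and is no camera call; for the wrist camera it gives the pose at the moment of the call.
A pose or a line that the arm cannot do raises bot.IKError and nothing moves.
- bot.sign_off(): hands the job in; it is judged then, once.
The state is a dict: "t": time; "qpos": joint angles; "joint_velocities": joint speeds; "effort": joint torques, N m; "tcp_pos": TCP position; "orientation": TCP orientation; "contact_force": force on the tool from outside, world axes, zero at the start; "wrist_torque": the same for the moment, N m; "opening": opening from 0.0 (shut) to 1.0 (fully open); "gripper_force": force on a finger pad.
Only numpy, scipy, OpenCV 4.12 (cv2) and the standard library are available. Lean on these libraries where they do the work, as an engineer would, in place of code of your own. Each camera call takes 0.05 s, during which the arm holds its last target. There are 200 camera calls.

## Working session

There is one attempt and no reset: what is moved stays moved. The work goes in short steps, each a Python script; the robot and the scene stay as the last script left them, time stands still between calls to the robot, and variables do not carry over. Pictures are saved under pics/ and viewed, at most 14 in all, crops included, and the job is handed in when it is done.

```bash
mkdir -p pics; ls; python3 - <<'E'
from bench import bot, imaging
import cv2
for n in("top","side"):
    cv2.imwrite(f"pics/{n}0.png",imaging.capture(n)); m=imaging.camera_model(n); print(n,m)
print(imaging.camera_model("wrist")); s=bot.get_state(); print(s["orientation"],s["t"],s["opening"])
E
```

```text
pics
top {'K': array([[427.27104388,   0.        , 253.41191119],
       [  0.        , 427.27104388, 192.03210655],
       [  0.        ,   0.        ,   1.        ]]), 'position': array([ 320.37460857,   -1.8513512 , 1065.97798293]), 'rotation': array([ 0.19623041, -0.02244113, -1.58368262])}
side {'K': array([[489.60736338,   0.        , 254.69428589],
       [  0.        , 489.60736338, 193.94258919],
       [  0.        ,   0.        ,   1.        ]]), 'position': array([-105.43537064, -766.63077805,  746.14379745]), 'rotation': array([ 0.96469486,  0.02397867, -0.69176842])}
{'K': array([[344.34104512,   0.        , 254.26208711],
       [  0.        , 344.34104512, 188.18870966],
       [  0.        ,   0.        ,   1.        ]]), 'position': array([154.27848043, 533.95753495, 372.7186846 ]), 'rotation': array([-0.31099249,  0.00167445,  1.1476596 ])}
[-3.14008453e+00 -2.39206421e-04  2.71881276e+00] 0.1 0.9978247643170797
```

View pics/top0.png

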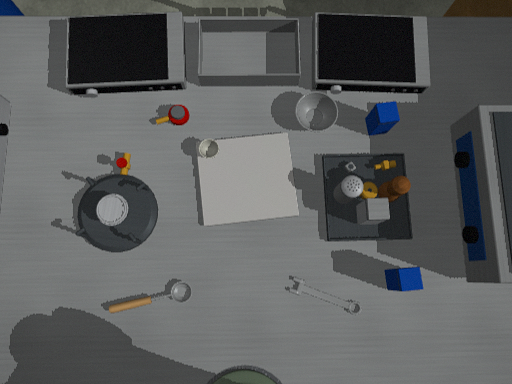

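View pics/side0.png

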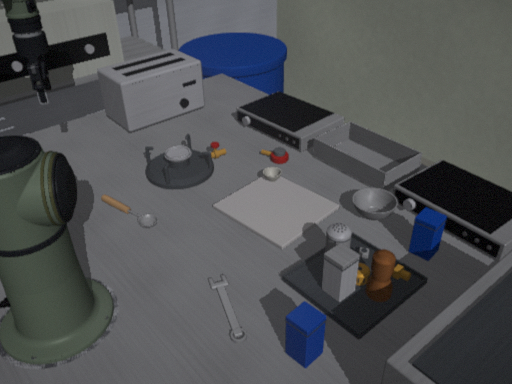

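The top view shows the burner at (115,212), the board at (248,178) and the tray at (367,197). In the tray, the shaker is at (352,186), the tin lid at (378,209), the mill at (400,185) and the cap at (370,190). The fittings lie on the +x (upper) side. I'll measure these and then take a closer wrist view.

```bash
cat >h.py <<'E'
import numpy as np, cv2
from scipy.spatial.transform import Rotation as Ro
from bench import bot, solve_ik, imaging
def ray(m,uv):
    p=np.atleast_2d(uv).astype(float); K=m["K"]
    d=np.c_[(p[:,0]-K[0,2])/K[0,0],-(p[:,1]-K[1,2])/K[1,1],-np.ones(len(p))]
    return np.array(m["position"]),Ro.from_euler("xyz",m["rotation"]).apply(d)
def plane(m,uv,z):
    o,d=ray(m,uv); return o+d*((z-o[2])/d[:,2])[:,None]
def proj(m,P):
    q=Ro.from_euler("xyz",m["rotation"]).inv().apply(np.atleast_2d(P)-m["position"]); K=m["K"]
    return np.c_[K[0,2]-K[0,0]*q[:,0]/q[:,2],K[1,2]+K[1,1]*q[:,1]/q[:,2]]
def comps(mask,off=(0,0),amin=30):
    mask=cv2.morphologyEx(mask.astype(np.uint8),cv2.MORPH_OPEN,np.ones((3,3)))
    cs,_=cv2.findContours(mask,cv2.RETR_EXTERNAL,cv2.CHAIN_APPROX_NONE)
    return sorted([c+np.array(off) for c in cs if cv2.contourArea(c)>amin],key=cv2.contourArea)[::-1]
def rot(yaw): return [np.pi,0,yaw]
E
python3 - <<'E'
from h import *
np.set_printoptions(precision=1,suppress=True)
im=cv2.imread("pics/top0.png"); m=imaging.camera_model("top"); hsv=cv2.cvtColor(im,cv2.COLOR_BGR2HSV); g=hsv[...,2]
# board
c=comps(g[120:235,190:308]>150,(190,120))[0]
r=cv2.minAreaRect(plane(m,c[:,0],12)[:,:2].astype(np.float32)); print("board",r)
# tray dark
c=comps((g[140:250,310:425]<75),(310,140))[0]
r=cv2.minAreaRect(plane(m,c[:,0],16)[:,:2].astype(np.float32)); print("tray",r)
# burner foot (dark) and head
c=comps(g[165:260,70:165]<85,(70,165))[0]; print("foot",cv2.minEnclosingCircle(plane(m,c[:,0],25)[:,:2].astype(np.float32)))
c=comps(g[185:240,90:140]>130,(90,185))[0]; print("head",cv2.minEnclosingCircle(plane(m,c[:,0],64)[:,:2].astype(np.float32)),cv2.fitEllipse(c))
print("knob",plane(m,[122,162],25),"ramekin",plane(m,[207,148],26))
for n,uv,z in (("shaker",(352,185),104),("tin",(378,209),100),("mill",(401,184),108),("cap",(370,190),28)): print(n,plane(m,uv,z))
cv2.imwrite("pics/c1.png",cv2.resize(im[140:250,310:425],None,fx=5,fy=5,interpolation=cv2.INTER_CUBIC))
E
```

```text
board ((566.8524169921875, -11.160018920898438), (214.90451049804688, 236.9191131591797), 5.992666721343994)
tray ((516.8944702148438, -311.7156982421875), (225.2739715576172, 214.4466094970703), 0.9495283961296082)
foot ((495.0561218261719, 331.2847900390625), 127.24274444580078)
head ((480.25274658203125, 307.9423828125), 36.56291198730469) ((110.32120513916016, 208.6624755859375), (25.112890243530273, 28.139434814453125), 125.2981185913086)
knob [[606.4 300.   25. ]] ramekin [[641.3  88.   26. ]]
shaker [[ 526.  -254.5  104. ]]
tin [[ 469.9 -312.5  100. ]]
mill [[ 526.6 -367.6  108. ]]
cap [[ 529.2 -318.9   28. ]]
```

View pics/c1.png

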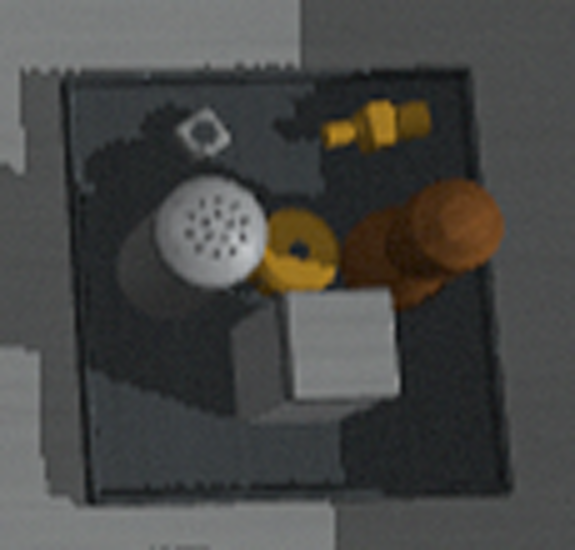

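Heights, spacing and reach agree with the given layout. Now a closer look at the tray and burner with the wrist camera, with the fingers closing along world x.

```bash
python3 - <<'E'
from h import *
np.set_printoptions(precision=1,suppress=True)
Y=np.pi/2
ims=[]
for n,p in (("b",[480,320,250]),("t",[517,-290,250])):
    bot.move_ptp(p,rot(Y)); bot.dwell(.2); m=imaging.camera_model("wrist"); im=imaging.capture("wrist")
    np.save(f"cam_{n}.npy",m,allow_pickle=True); cv2.imwrite(f"pics/w_{n}.png",im); ims.append(im)
    print(bot.get_state()["tcp_pos"],m["position"],m["rotation"],bot.get_state()["t"],bot.get_state()["qpos"])
    for k,P in dict(sh=[526,-254,108],tin=[470,-312,104],mill=[527,-368,116],cap=[529,-317,32],seat=[480,308,60]).items(): print(k,proj(m,P))
E
```

```text
[479.2 320.9 250. ] [479.4 400.  392.1] [-0.3  0.   0. ] 1.5417 [ 0.5  0.4 -0.1  1.1  0.   2. ]
sh [[287.5 579.7]]
tin [[246.8 600.2]]
mill [[286.2 634.9]]
cap [[283.9 538.4]]
seat [[254.9 174. ]]
[ 517.3 -289.4  250. ] [ 517.7 -210.3  392.2] [-0.3  0.   0. ] 3.975 [-0.6  0.4 -0.   1.1  0.   0.9]
sh [[264.4 133. ]]
tin [[200.5 197.7]]
mill [[264.5 260.6]]
cap [[264.7 180.1]]
seat [[  173.1 -1115.2]]
```

View pics/w_t.png

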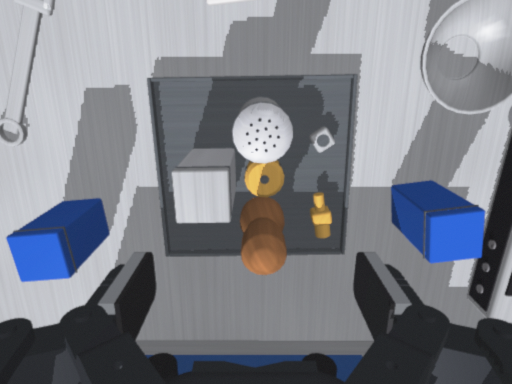

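View pics/w_b.png

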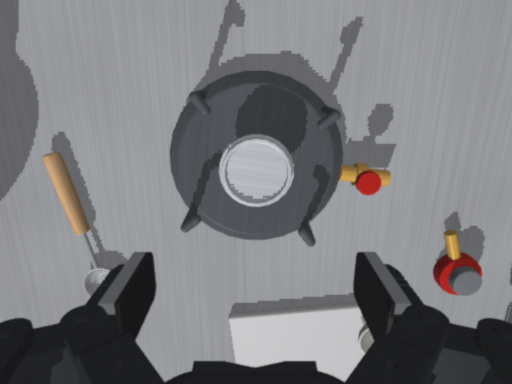

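The wrist view of the tray shows the shaker top at (263,133), the tin lid at about (203,193), the mill head at about (264,253) and the cap at (264,180). The burner view shows the seat rim centred near (257,171). These match my predictions to within a few pixels, so I'll refine the numbers.

```bash
python3 - <<'E'
from h import *
np.set_printoptions(precision=1,suppress=True)
L=lambda n:(np.load(f"cam_{n}.npy",allow_pickle=True).item(),cv2.imread(f"pics/w_{n}.png"))
m,im=L("t"); hsv=cv2.cvtColor(im,cv2.COLOR_BGR2HSV)
for n,mask,(x0,y0,x1,y1),z in (("shaker",hsv[...,2]>130,(225,95,300,170),96),("tin",hsv[...,2]>165,(170,155,238,226),104),
   ("millhead",(hsv[...,1]>150)&(hsv[...,0]<13)&(hsv[...,2]>60),(235,219,295,280),102),("cap",(hsv[...,0]>16)&(hsv[...,0]<30)&(hsv[...,1]>120),(240,155,290,205),32)):
    c=comps(mask[y0:y1,x0:x1],(x0,y0))[0]; q=cv2.convexHull(plane(m,c[:,0],z)[:,:2].astype(np.float32))
    print(n,cv2.minEnclosingCircle(q),cv2.minAreaRect(q),cv2.boundingRect(c))
m,im=L("b"); g=cv2.cvtColor(im,cv2.COLOR_BGR2GRAY)
c=comps(g[125:215,210:302]>115,(210,125))[0]; q=plane(m,c[:,0],64)[:,:2].astype(np.float32)
print("seat",cv2.minEnclosingCircle(q),cv2.fitEllipse(q))
E
```

```text
shaker ((526.2510375976562, -260.8169860839844), 30.91218376159668) ((524.3128662109375, -259.2933654785156), (51.732662200927734, 57.008609771728516), 0.062127452343702316) (232, 103, 61, 67)
tin ((470.25811767578125, -311.39788818359375), 33.099884033203125) ((470.41717529296875, -311.6318664550781), (48.0821647644043, 47.996761322021484), 1.069671392440796) (172, 171, 57, 52)Traceback (most recent call last):
  File "<stdin>", line 7, in <module>
IndexError: list index out of range
```

```bash
python3 - <<'E'
from h import *
np.set_printoptions(precision=1,suppress=True)
L=lambda n:(np.load(f"cam_{n}.npy",allow_pickle=True).item(),cv2.imread(f"pics/w_{n}.png"))
m,im=L("t"); hsv=cv2.cvtColor(im,cv2.COLOR_BGR2HSV); print(hsv[252,264],hsv[180,250])
print("shaker",plane(m,[263,133],105),"mill",plane(m,[264,252.5],104))
c=comps((hsv[155:205,240:290,1]>90)&(hsv[155:205,240:290,2]>60),(240,155))
for k in c[:2]: print("cap",cv2.boundingRect(k),cv2.minEnclosingCircle(plane(m,k[:,0],30)[:,:2].astype(np.float32)))
m,im=L("b"); g=cv2.cvtColor(im,cv2.COLOR_BGR2GRAY)
c=comps(g[125:215,210:302]>115,(210,125))[0]; q=plane(m,c[:,0],64)[:,:2].astype(np.float32)
print("seat",cv2.minEnclosingCircle(q),cv2.fitEllipse(q))
E
```

```text
[ 13 137 153] [ 22 145 235]
shaker [[ 524.9 -254.5  105. ]] mill [[ 526.8 -366.3  104. ]]
cap (245, 161, 39, 44) ((525.742919921875, -321.2181396484375), 29.932466506958008)
seat ((480.6640625, 311.6159362792969), 37.481651306152344) ((480.9840087890625, 310.69598388671875), (71.1304931640625, 73.22256469726562), 92.94127655029297)
```

```bash
cat >>h.py <<'E'
Y=np.pi/2; HI=215
OBJ=dict(shaker=(525,-254.5,55),tin=(470.4,-311.8,54),mill=(526.8,-367,64))   # TCP at grasp in the tray
SLOT=dict(shaker=(545,64),tin=(535,-12),mill=(530,-86))                      # on the board
def pick(x,y,z,effort=40):
    bot.grip(1.0); bot.move_ptp([x,y,HI],rot(Y)); bot.movel([x,y,z],max_speed=120)
    bot.grip(0.0,effort); s=bot.get_state(); print("grip",s["opening"],s["gripper_force"],s["t"])
    bot.movel([x,y,HI],max_speed=120)
def place(x,y,z,op=1.0):
    bot.movel([x,y,HI],max_speed=200); bot.movel([x,y,z+6],max_speed=120)
    bot.movel([x,y,z],max_speed=25); bot.dwell(.2); bot.grip(op); bot.dwell(.2)
    bot.movel([x,y,HI],max_speed=150); s=bot.get_state(); print("placed",s["t"],s["opening"])
E
python3 - <<'E'
from h import *
x,y,z=OBJ["shaker"]; pick(x,y,z)
s=bot.get_state(); print(s["opening"],s["gripper_force"],s["contact_force"])
place(*SLOT["shaker"],z+8.5)
cv2.imwrite("pics/top1.png",imaging.capture("top"))
bot.move_ptp([517,-290,250],rot(Y)); bot.dwell(.2)
cv2.imwrite("pics/w1.png",np.vstack([imaging.capture("wrist"),cv2.imread("pics/top1.png")])[::1][:, :][0:768]) if 0 else cv2.imwrite("pics/w1.png",cv2.resize(np.hstack([imaging.capture("wrist"),cv2.imread("pics/top1.png")]),(800,300),interpolation=cv2.INTER_AREA))
E
```

```text
grip 0.5962178619062806 41.14596672356129 6.4083
0.5952500224898339 41.85655765235424 [ 0.73598683  0.38038425 -2.24106237]
placed 13.3833 1.0026042809156095
```

View pics/w1.png

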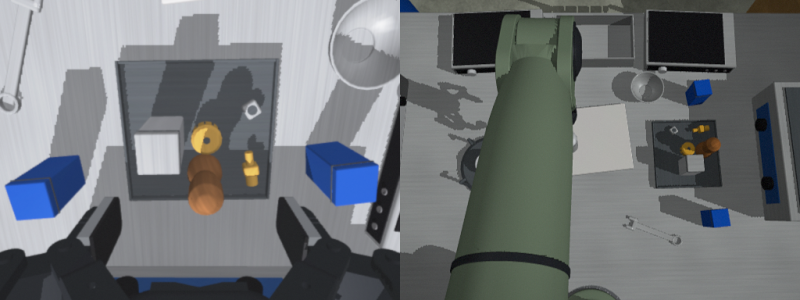

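The shaker is out of the tray, and the tin, mill and cap are undisturbed (the cap is at about (206,140) in the left half). Next, the tin and the mill.

```bash
python3 - <<'E'
from h import *
for n in ("tin","mill"):
    x,y,z=OBJ[n]; pick(x,y,z); place(*SLOT[n],z+8.5)
bot.move_ptp([545,20,290],rot(Y)); bot.dwell(.2); a=imaging.capture("wrist")
bot.move_ptp([525,-305,230],rot(Y)); bot.dwell(.2); m=imaging.camera_model("wrist"); b=imaging.capture("wrist")
cv2.imwrite("pics/w2.png",cv2.resize(np.hstack([a,b]),(800,300),interpolation=cv2.INTER_AREA))
hsv=cv2.cvtColor(b,cv2.COLOR_BGR2HSV); 
for c in comps((hsv[...,1]>90)&(abs(hsv[...,0].astype(int)-22)<6)&(hsv[...,2]>60),amin=150)[:3]:
    print(cv2.boundingRect(c),cv2.minEnclosingCircle(plane(m,c[:,0],28)[:,:2].astype(np.float32)))
print(bot.get_state()["t"])
E
```

```text
grip 0.5832510316210027 41.65503479540348 17.5167
placed 24.4667 0.9965150000918098
grip 0.4966186447477561 40.73854102869518 27.9
placed 34.5417 1.0021889954934724
(236, 146, 42, 45) ((528.4264526367188, -314.26507568359375), 23.874727249145508)
(306, 186, 23, 48) ((593.6060791015625, -360.3668212890625), 28.187236785888672)
36.875
```

View pics/w2.png

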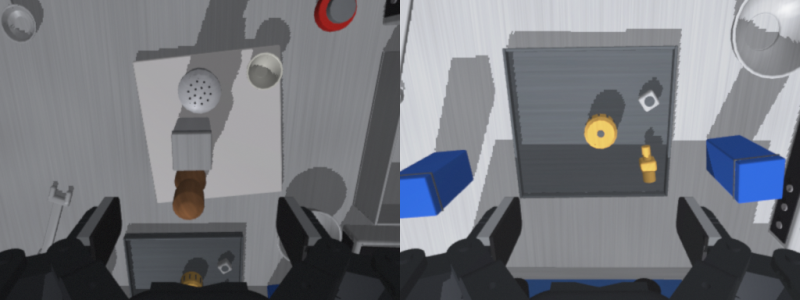

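The shaker, tin and mill all stand upright on the board, and the cap lies alone in the tray at about (528,-315). Next I'll fetch the cap and seat it.

```bash
python3 - <<'E'
from h import *
pick(528.2,-315,11,40)
s=bot.get_state(); print(s["opening"],s["gripper_force"])
place(480.8,310,67.5)
bot.move_ptp([480,320,200],rot(Y)); bot.dwell(.2); m=imaging.camera_model("wrist"); b=imaging.capture("wrist")
cv2.imwrite("pics/w3.png",b[60:300,120:400].repeat(2,0).repeat(2,1))
hsv=cv2.cvtColor(b,cv2.COLOR_BGR2HSV)
for c in comps((hsv[...,1]>90)&(abs(hsv[...,0].astype(int)-22)<6)&(hsv[...,2]>60),amin=150)[:3]:
    print(cv2.boundingRect(c),cv2.minEnclosingCircle(plane(m,c[:,0],84)[:,:2].astype(np.float32)))
print(bot.get_state()["t"])
E
```

```text
grip 0.4955303204379434 40.87233766447753 39.6667
0.49838271985915067 40.79924105317332
placed 48.55 1.002094611959283
(229, 164, 54, 57) ((481.2359619140625, 311.797607421875), 23.922103881835938)
(349, 174, 36, 24) ((568.5108032226562, 317.7829284667969), 14.26081657409668)
(468, 248, 18, 33) ((668.925048828125, 247.74172973632812), 17.1680850982666)
49.05
```

View pics/w3.png

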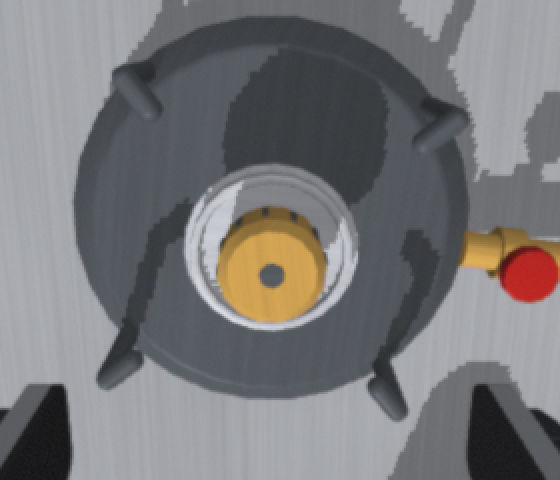

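The cap is inside the rim: rim centre at about (271,247) in the crop, cap hole at about (271,275). I'll check the offset at the right heights.

```bash
python3 - <<'E'
from h import *
np.set_printoptions(precision=1,suppress=True)
m=imaging.camera_model("wrist")
f=lambda u,v:[120+u/2,60+v/2]
print("rim",plane(m,[f(271,247),f(184,247),f(358,247),f(271,163),f(271,330)],64))
print("cap",plane(m,f(271,275),88))
E
```

```text
rim [[481.6 313.3  64. ]
 [444.8 313.3  64. ]
 [518.4 313.3  64. ]
 [481.5 349.1  64. ]
 [481.6 275.1  64. ]]
cap [[481.5 309.2  88. ]]
```

The cap is within about 3 mm of the seat centre and flat. Now I'll return the three tall objects.

```bash
python3 - <<'E'
from h import *
for n in ("mill","tin","shaker"):
    x,y,z=OBJ[n]; pick(*SLOT[n],z+8.5); place(x,y,z+.5)
bot.move_ptp([517,-290,250],rot(Y)); bot.dwell(.2); a=imaging.capture("wrist")
cv2.imwrite("pics/w4.png",cv2.resize(np.hstack([cv2.imread("pics/w_t.png"),a]),(800,300),interpolation=cv2.INTER_AREA))
print(bot.get_state()["t"])
E
```

```text
grip 0.49547621503304656 40.48737006029114 52.6
placed 59.2917 1.0006962839683486
grip 0.5853618134580427 41.51937536895275 62.6917
placed 69.6917 1.0000512560008457
grip 0.5919371284211383 41.253211945295334 73.1667
placed 80.2 0.9996631010454795
80.7667
```

View pics/w4.png

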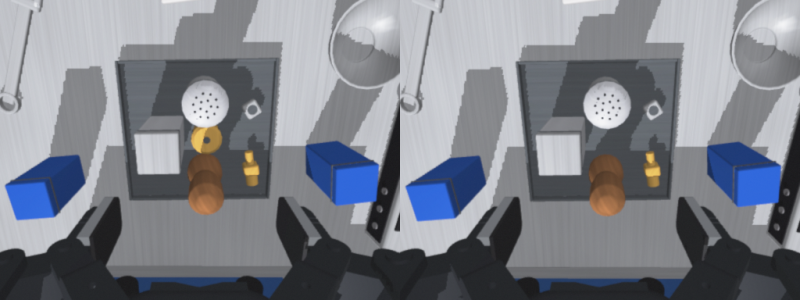

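The before (left) and after (right) views match within a pixel or two: shaker (206,103)→(607-400,103), tin (158,152)→(559-400,152), mill (206,198)→(607-400,198). I'll hand in.

```bash
python3 -c "
from bench import bot
print(bot.sign_off())"
```

```text
the job is handed in; nothing more can be done
None
```

The job is handed in after about 81 s on the robot's clock: the cap sits flat inside the burner rim, about 3 mm or less off centre, and the shaker, tin and mill stand upright back in their starting places, matching the first wrist picture to within a pixel or two; the sign-off gave no verdict.

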